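# Load the tube rack and press start

## Task

Load the tube reader on the bench: with the fingertips, gently push the loose tube rack along its lane until its nose is fully home against the reader's tall housing, sliding it only, never lifting it. Then lightly press the oblong start key (the long bar-shaped one) well down, let it spring back, and withdraw. Leave the round, square and cross-shaped keys unpressed and the other things on the bench where they are.

Things in the scene. Friction and masses are not known exactly. Their poses are not given: they have to be found in the camera images.
- reader: Fixed white tube reader; axes: x away from keys, y along the lane to push, z up. Deck 170 x 260 mm, 30 mm high; at its +y end a housing 150 mm high, 140 mm long; its face is at y = +60 mm. Lane floor 31 mm above the bench, at x = +40 mm, between rails 30 mm apart, tops 9 mm above the floor. Four keys in a row at x = -55 mm, 48 mm apart, y = -165 to -21 mm, order varies. Origin on the bench.
- lane_stop (a point): Point on the flat face of the reader's tall housing where the rack's nose must arrive: middle of the lane's width, 20 mm above the lane floor (51 mm above the bench). Axes are the reader's: y points along the lane into the housing (the direction to push), z up, x across the lane away from the keys.
- rack: Loose grey tube rack in the lane, 26 mm wide, 120 mm long (along its y, nose at +y), 40 mm high, about 0.16 kg (varies), sliding with ordinary friction. Tail: a solid block 34 mm long; ahead of it four capped tubes, 14 mm wide, fixed in the rack, tops 66 mm above the lane floor, the nearest 47 mm from the tail face. Starts 50 to 90 mm short of home. Origin: centre of its underside.
- rack_tail (a point): Centre of the rack's flat tail face, the one to push, 20 mm above the lane floor. Axes are the rack's: y along the rack towards its nose, z up.
- rack_nose (a point): Centre of the rack's leading end face, 120 mm ahead of rack_tail along the rack's y axis, 20 mm above the lane floor; axes as rack_tail. It coincides with lane_stop when the rack is fully home.
- start_unit: Start key, the oblong one: a key of white plastic, 38 mm long (along x) and 16 mm wide (along y), on a black bezel plate 48 x 36 mm and 8 mm high, fixed to the reader's deck. Origin: centre of the bezel's underside, on the deck (30 mm above the bench); axes parallel to the reader's; z up. The flat key top stands 18 mm above this origin when up.
- start_key (a joint): How far the start key is pressed straight down, m: 0 up, 0.008 at the bottom of its 8 mm travel. A spring resists with 1 N at first and 5 N at the bottom, and brings it back up when let go; 4 mm or more counts as well down.
- round_unit: Round key, not to be pressed: a key of white plastic, 22 mm in diameter, on a black bezel plate 48 x 36 mm and 8 mm high, fixed to the reader's deck. Origin: centre of the bezel's underside, on the deck (30 mm above the bench); axes parallel to the reader's; z up. The flat key top stands 18 mm above this origin when up.
- round_key (a joint): How far the round key is pressed, m: 0 up, 0.008 at the bottom; same spring as the start key.
- square_unit: Square key, not to be pressed: a key of white plastic, 21 x 21 mm, on a black bezel plate 48 x 36 mm and 8 mm high, fixed to the reader's deck. Origin: centre of the bezel's underside, on the deck (30 mm above the bench); axes parallel to the reader's; z up. The flat key top stands 18 mm above this origin when up.
- square_key (a joint): How far the square key is pressed, m: 0 up, 0.008 at the bottom; same spring as the start key.
- cross_unit: Cross key, not to be pressed: a key of white plastic, a plus sign 26 mm across with 9 mm arms, on a black bezel plate 48 x 36 mm and 8 mm high, fixed to the reader's deck. Origin: centre of the bezel's underside, on the deck (30 mm above the bench); axes parallel to the reader's; z up. The flat key top stands 18 mm above this origin when up.
- cross_key (a joint): How far the cross key is pressed, m: 0 up, 0.008 at the bottom; same spring as the start key.
- timer: White timer 60 x 65 x 22 mm, loose, lying on the right; to be left where it is. Origin: centre of its underside, z up.
- pot: Clear capped specimen pot, 52 mm wide, 70 mm high, loose, on the right; to be left where it is. Origin: centre of its underside, z up.
- pump: White pump bottle, 64 mm wide, 179 mm high, loose, on the left; to be left where it is. Origin: centre of its underside, z up.
- calculator: Grey calculator 130 x 80 x 14 mm, loose, lying beyond the reader; to be left where it is. Origin: centre of its underside, z up.
There are look-alikes about, which are no part of the job. What is shaped like the rack but turquoise or yellow is not meant.

How it is judged:
On the way, in this order (a step that is already met when the one before it is completed fails the run):
1. the rack is fully home against the housing before the start key is pressed (y of rack_nose in the frame of lane_stop above -0.005 m and x of rack_nose in the frame of lane_stop between -0.006 and 0.006 m and value of joint start_key below 0.0015 m), for 0.2 s.
2. the start key is pressed at least 4 mm down (y of rack_nose in the frame of lane_stop above -0.005 m and x of rack_nose in the frame of lane_stop between -0.006 and 0.006 m and value of joint start_key above 0.004 m), for 0.05 s.
At the end, for the whole second after the job is handed in: The rack stands upright in its lane with its nose within 5 mm of the housing, all four keys are up (within 1.5 mm), and timer, pot, pump bottle and calculator are within 15 mm of where they were (all of step 1 and value of joint each of round_key, square_key, cross_key below 0.0015 m and angle between rack_tail's own z axis and vertical below 0.06 rad and height (world z) of rack_tail between 0.046 and 0.056 m and distance of each of timer, pot, pump, calculator from where it was at the start of the episode below 0.015 m); the robot touches nothing.
It fails at once if the round, square or cross key is pressed (more than 1.5 mm) (value of joint any of round_key, square_key, cross_key above 0.0015 m).
It fails at once if the start key is pressed before the rack is home (value of joint start_key above 0.003 m and not (y of rack_nose in the frame of lane_stop above -0.005 m and x of rack_nose in the frame of lane_stop between -0.006 and 0.006 m)).
It fails at once if the start key is struck hard (over 25 N) (contact force between start_unit and anything else above 25 N).
It fails at once if the rack is lifted (more than 6 mm), tipped, or shoved faster than 0.4 m/s (height (world z) of any of rack_tail, rack_nose above 0.057 m or angle between rack_tail's own z axis and vertical above 0.12 rad or linear speed of rack above 0.4 m/s).
It fails at once if the timer, pot, pump bottle or calculator is displaced by more than 15 mm (distance of any of timer, pot, pump, calculator from where it was at the start of the episode above 0.015 m).
It also fails if it takes over 40 s, if anything falls off the work surface, if the arm or the gripper's body presses on something with over 40 N, if the wrist force passes 120 N, or if a joint passes its speed limit or range.

## Robot

A 6-joint arm with a two-finger parallel gripper is mounted at the origin on the work surface. World frame = base frame: x ahead of the robot, y to its left, z up, the work surface at z = 0. Lengths are in m, angles in rad, forces in N, time in s.
With the tool pointing down it reaches from about 0.325 to 0.875 m from the base axis. Payload 4.4 kg.
Tool frame: the origin (TCP) lies midway between the tips of the shut fingers; the grasp point (between the pads) lies 19 mm behind it (arm.pinch_z is the z of the grasp point in the tool frame, in m); z points along the fingers, y is the line along which they close (so a half turn about z gives the same grasp; the last joint's range is limited). The gripper opens to 85 mm and grips with 20 to 120 N. Pads are 22 mm wide; open, the fingers measure 114 mm over their backs; the gripper's body (76 mm by 85 mm) begins 54 mm behind the grasp point. The pads swing forward as they close: fully open they stand 13 mm farther back than shut.
Start: joints at [-1.466, 0.207, 1.542, -0, 1.393, -0.15], TCP at [0.145, -0.556, 0.231] pointing down, gripper open.
Joint ranges: [-2.73, 2.73], [-0.86, 2.22], [0.23, 2.46], [-1.11, 4.25], [0.08, 2.63], [-2.82, 2.82]. Speed limits (rad/s): [2.79, 2.79, 3.14, 3.14, 3.14, 3.14].

## Interface

Orientations are given as a unit quaternion [w, x, y, z].
In Python, from bench import readout, optics, arm gives the robot as it stands.
- The arm moves only by the shell command python3 -m jog 'ROWS' [FORCE]. ROWS is JSON, a list of rows, each a list of 3 entries, a list of its own where there are three numbers: the turn, a rotation vector about the tool's x, y, z in rad, then the shift along the tool's x, y, z in m, then the closure, from 0 (fully open) to 1 (shut). A call has 1 to 5 rows; each row shifts and turns the commanded pose from where the row before left it, along the tool's axes as they then stand; what a row does not reach is not made up. A row lasts 1/8 s, in which the tool goes at most 62.5 mm and 10.7 degrees, less where a joint would pass 70% of its speed; a pose out of reach is approached as far as the arm can. A call with a gripper value outside its range is refused whole. The fingers move at their own pace and stop on an object; FORCE is the grip in N (left out, the last holds). Time passes only in rows, so rows that do not move let the fingers close. It gives the time, the measured TCP pose, the force, the opening and the grip force at its end, in the units of the state.
- readout.get_state(): the state, without advancing time (a new reading comes with each control period).
- optics.get_image(name): name is "scene" or "top" or "wrist"; returns (picture, depth): 420x560x3 uint8, red, green, blue; 420x560 float32, m along the optical axis (not along the pixel's ray), 0 where there is no reading.
- optics.get_calibration(name): a dict with "mtx" (3x3 intrinsics, pixels), "R" (3x3) and "t" (3): a world point X has camera coordinates R X + t. Camera axes: x right, y down, z forward; pixel columns grow to the right and rows downward; lengths in m; the calibration is good to about 2 mm. A picture is of the moment at which its call begins: read the wrist's pose just before it. get_calibration takes no time and is no camera call; for the wrist camera it gives the pose at the moment of the call.
- arm.job_done(): hands the job in; it is judged then, once.
The state is a dict: "time": time; "qpos": joint angles; "qvel": joint speeds; "effort": joint torques, N m; "tcp_pos": TCP position; "ee_rot": TCP orientation; "ft_force": force on the tool from outside, world axes, zero at the start; "ft_torque": the same for the moment, N m; "grip_width": finger opening in m; "grip_force": force on a finger pad.
Only numpy, scipy, OpenCV 4.12 (cv2) and the standard library are available. Lean on these libraries where they do the work, as an engineer would, in place of code of your own. Each camera call takes 0.05 s, during which the arm holds its last target. There are 200 camera calls.

## Working session

There is one attempt and no reset: what is moved stays moved. The work goes in short steps, Python scripts to look and compute and a shell command to move; the robot and the scene stay as the last step left them, time stands still between calls to the robot, and variables do not carry over. Pictures are saved under pics/ and viewed, at most 10 in all, crops included, and the job is handed in when it is done.

```bash
mkdir -p pics
cat > h.py <<'E'
import numpy as np,cv2
from bench import readout,optics,arm
def snap(n,f):
    im,d=optics.get_image(n); c=optics.get_calibration(n)
    cv2.imwrite('pics/'+f+'.png',im[:,:,::-1]); np.savez('/tmp/'+f,im=im,d=d,**{k:np.array(c[k]) for k in('mtx','R','t')})
    return im,d,c
def load(f): z=np.load('/tmp/'+f+'.npz'); return z['im'],z['d'],z
def ray(c,u,v,h):
    R=np.array(c['R']);o=-R.T@np.ravel(c['t']);r=R.T@np.linalg.solve(c['mtx'],[u,v,1]); return o+r*(h-o[2])/r[2]
def pt(c,d,u,v):
    R=np.array(c['R']);return R.T@(np.linalg.solve(c['mtx'],[u,v,1])*d[v,u]-np.ravel(c['t']))
E
python3 - <<'E'
from h import *
snap('top','top0');snap('scene','scene0')
s=readout.get_state();print(s)
E
```

```text
{'time': 0.1, 'qpos': array([-1.46551606e+00,  2.07350576e-01,  1.54285719e+00, -1.05624676e-05,
        1.39349724e+00, -1.50519187e-01]), 'qvel': array([ 0.00022151, -0.00260947, -0.00185017,  0.00197674,  0.0001839 ,
        0.0005718 ]), 'effort': array([-3.96968380e-04, -3.84090292e+01, -2.92548770e+01, -2.28519971e-04,
        4.92048624e-03, -1.54459059e-05]), 'tcp_pos': array([ 0.14538629, -0.55558926,  0.23021105]), 'ee_rot': array([-1.05601952e-03,  9.91831301e-01,  1.27552168e-01,  1.86918772e-05]), 'ft_force': array([ 0.0464451 , -0.19057092,  0.54158814]), 'ft_torque': array([0.05933982, 0.01970449, 0.03016471]), 'grip_force': 0.0, 'grip_width': 0.08533783156285879}
```

View pics/top0.png

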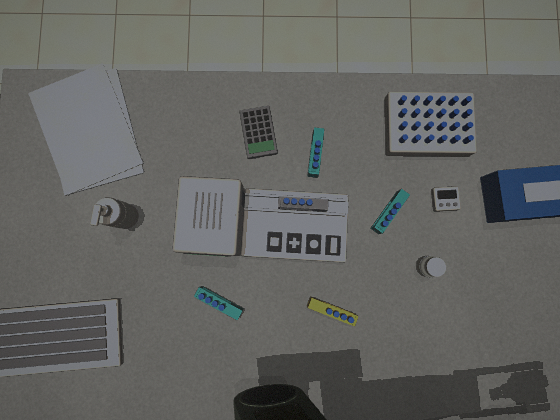

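View pics/scene0.png

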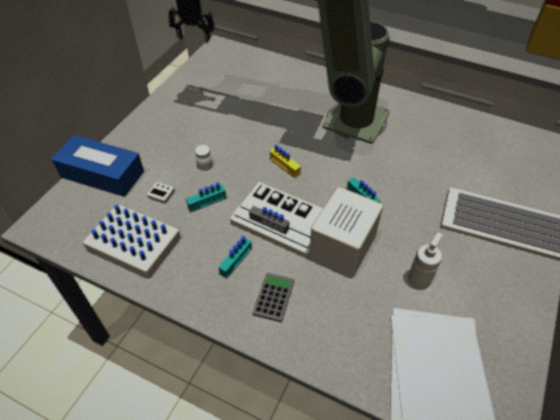

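The top view shows the reader with its housing at (208,215) and its deck running right to (347,230). Rack candidates are:
- grey, in the lane: (303,203)
- turquoise: (316,152), (391,211) and (218,302)
- yellow: (332,311)

I choose the grey one. The keys are square (274,242), cross (294,243), round (314,244) and oblong (334,244), so oblong is the start key. I'll check this in a close crop.

Run:
```python
from h import *
im,d,c=load('top0')
cr=im[170:270,165:360,::-1]; cv2.imwrite('pics/crop.png',cv2.resize(cr,None,fx=4,fy=4,interpolation=cv2.INTER_CUBIC))
o=-c['R'].T@c['t'];print('cam',o.round(3))
# dark bezels
g=im.max(2); m=np.zeros_like(g); m[225:262,255:348]=(g[225:262,255:348]<70)*255
m=cv2.morphologyEx(m,cv2.MORPH_CLOSE,np.ones((7,7)))
P=[]
for k in cv2.findContours(m,cv2.RETR_EXTERNAL,cv2.CHAIN_APPROX_NONE)[0]:
    if cv2.contourArea(k)>80:
        r=cv2.minAreaRect(k);p=ray(c,*r[0],0.038);P.append(p);print(np.round(r[0],1),r[1],p.round(4))
P=np.array(sorted(P,key=lambda p:p[1]));n=P[-1]-P[0];print(np.linalg.norm(n)/3,np.degrees(np.arctan2(n[1],n[0])))
for u,v in((303,203),(260,215),(208,215),(334,244),(300,240)):print(u,v,pt(c,d,u,v).round(3))
```

```text
cam [0.457 0.014 1.029]
[303.6 243.1] (73.16876983642578, 19.449161529541016) [ 0.4905 -0.0572  0.038 ]
0.0 0.0
303 203 [ 0.582 -0.052  0.094]
260 215 [0.559 0.051 0.031]
208 215 [0.546 0.16  0.15 ]
334 244 [ 0.489 -0.13   0.05 ]
300 240 [ 0.498 -0.048  0.037]
```

View pics/crop.png

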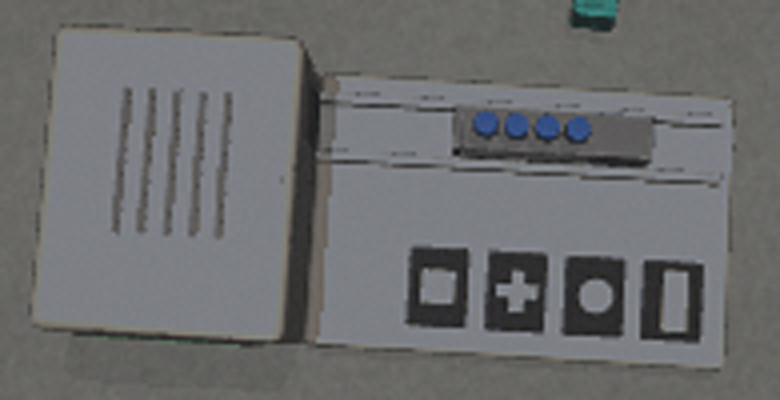

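The crop confirms the choice: the grey rack is in the lane with its tail edge at crop (652,140). The keys read square, cross, round and oblong, with oblong at crop (672,301), the end away from the housing.

```bash
cat > g.py <<'E'
from h import *
im,d,c=load('top0')
q=lambda x,y:(165+(x+.5)/4-.5,170+(y+.5)/4-.5)
A=ray(c,*q(438,287),.038);B=ray(c,*q(672,302),.038)
l=(A-B)/np.linalg.norm(A-B); x=np.array([l[1],-l[0],0])
key=B.copy();key[2]=.048
T=ray(c,*q(652,141),.071)
O=(A+B)/2+.055*x+.093*l
E
python3 - <<'E'
from g import *
print('len',np.linalg.norm(A-B),'yaw',np.degrees(np.arctan2(x[1],x[0])),'key',key,'tail',T,'l',l,'O',O)
print('tail in reader',(T-O)@x,(T-O)@l,'gap',60-120-1e3*((T-O)@l))
s=readout.get_state();w,a,b,e=s['ee_rot'];from scipy.spatial.transform import Rotation as Ro
M=Ro.from_quat([a,b,e,w]).as_matrix();print(M.round(3))
rows=[T-.045*l]
for t in rows: print(t,(t-s['tcp_pos'])@M)
E
```

```text
len 0.14354425925361772 yaw -3.0016642633152846 key [ 0.48644229 -0.12836918  0.048     ] tail [ 0.58138397 -0.1122149   0.071     ] l [0.05236496 0.99862801 0.        ] O [0.54999512 0.03329681 0.038     ]
tail in reader 0.03896550161624778 -0.1436683955474263 gap 83.66839554742631
[[ 0.967  0.253 -0.   ]
 [ 0.253 -0.967  0.002]
 [ 0.    -0.002 -1.   ]]
[ 0.57902755 -0.15715316  0.071     ] [ 0.52029464 -0.27541757  0.15994649]
```

```bash
r='[[0,0,0],[0.043,-0.023,0],1]'; python3 -m jog '[[[0,0,0],[0.043,-0.023,0],1],[[0,0,0],[0.043,-0.023,0],1],[[0,0,0],[0.043,-0.023,0],1],[[0,0,0],[0.043,-0.023,0],1],[[0,0,0],[0.043,-0.023,0],1]]' 30
python3 -m jog '[[[0,0,0],[0.043,-0.023,0],1],[[0,0,0],[0.043,-0.023,0],1],[[0,0,0],[0.043,-0.023,0],1],[[0,0,0],[0.043,-0.023,0],1],[[0,0,0],[0.043,-0.023,0],1]]'
python3 -m jog '[[[0,0,0],[0.043,-0.023,0],1],[[0,0,0],[0.043,-0.023,0],1],[[0,0,0.155],[0,0,0],1],[[0,0,0.155],[0,0,0],1],[[0,0,0],[0,0,0.03],1]]'
cat > where.py <<'E'
from g import *
from scipy.spatial.transform import Rotation as Ro
s=readout.get_state();w,a,b,e=s['ee_rot'];M=Ro.from_quat([a,b,e,w]).as_matrix();p=s['tcp_pos']
r=lambda P:[round(float((P-O)@x),4),round(float((P-O)@l),4),round(float(P[2]),4)]
print('t',s['time'],'reader xyz',r(p),'F',s['ft_force'].round(1),'gw',round(float(s['grip_width']),4),'lane in tool',(l@M).round(3),'x in tool',(x@M).round(3))
print('to lane line+behind tail 45mm',((O+.04*x+(T-O)@l*l-.045*l-p)@M).round(4),'to key',((key-p)@M).round(4))
E
python3 where.py; python3 -c "
from h import *
snap('wrist','w1');snap('top','top1')"
```

```text
time: 0.72
tcp_pos: [0.3252, -0.3891, 0.2308]
ee_rot: [-0.0, 0.992, 0.127, -0.0]
ft_force: [-0.1, 0.5, -0.5]
grip_width: 0.0001
grip_force: 0.0
time: 1.35
tcp_pos: [0.504, -0.2236, 0.2308]
ee_rot: [-0.0, 0.992, 0.128, -0.0]
ft_force: [0.0, -0.6, 0.3]
grip_width: -0.0001
grip_force: 0.0
time: 1.98
tcp_pos: [0.5769, -0.1592, 0.2034]
ee_rot: [0.001, 1.0, -0.027, 0.003]
ft_force: [0.1, -0.4, -0.6]
grip_width: -0.0001
grip_force: 0.0
t 1.975 reader xyz [0.0369, -0.1908, 0.2034] F [ 0.1 -0.4 -0.6] gw -0.0001 lane in tool [-0.002 -1.    -0.002] x in tool [ 1.    -0.002  0.006]
to lane line+behind tail 45mm [ 0.0021 -0.0025  0.1654] to key [-0.0929 -0.0262  0.1548]
```

View pics/w1.png

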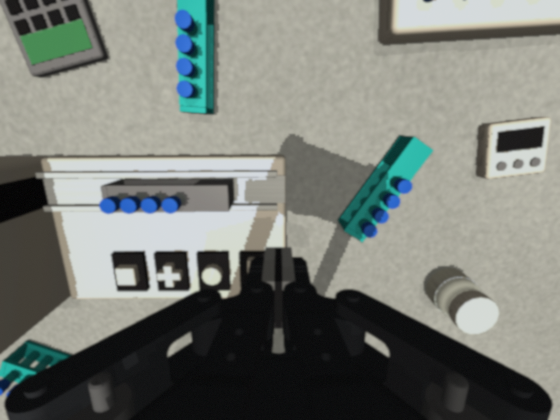

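The wrist view shows the lane running horizontally between rows 174 and 207, with the rack tail at (230,196). The start key is hidden under the fingers at (255,268). I'll measure the tail and lane from here, using depth.

Run:
```python
from g import *
im,d,c=load('w1')
r=lambda P:[round(1e3*float(v)) for v in ((P-O)@x,(P-O)@l,P[2])]
for v in (180,190,196,202,208):print(v,[(u,r(pt(c,d,u,v))) for u in (200,215,222,226,229,232,236)])
col=[(v,r(pt(c,d,210,v))) for v in range(168,216,3)];print(col)
print([r(pt(c,d,255,v)) for v in (160,190,225)])
for v in (266,):print([(u,r(pt(c,d,u,v))) for u in range(45,80,4)], [(u,im[v,u].max()) for u in range(110,256,4)])
```

```text
180 [(200, [47, -108, 37]), (215, [48, -124, 39]), (222, [48, -131, 38]), (226, [48, -135, 38]), (229, [48, -138, 38]), (232, [46, -140, 30]), (236, [45, -144, 25])]
190 [(200, [43, -115, 64]), (215, [43, -129, 66]), (222, [43, -136, 65]), (226, [43, -139, 64]), (229, [40, -140, 53]), (232, [36, -140, 34]), (236, [34, -143, 24])]
196 [(200, [37, -115, 65]), (215, [37, -129, 65]), (222, [37, -136, 65]), (226, [38, -140, 66]), (229, [35, -141, 56]), (232, [30, -140, 36]), (236, [27, -143, 25])]
202 [(200, [31, -114, 64]), (215, [31, -128, 64]), (222, [31, -135, 65]), (226, [31, -139, 65]), (229, [29, -140, 56]), (232, [24, -140, 39]), (236, [21, -143, 24])]
208 [(200, [26, -114, 66]), (215, [25, -128, 64]), (222, [26, -135, 65]), (226, [25, -139, 64]), (229, [24, -141, 59]), (232, [16, -139, 34]), (236, [17, -144, 34])]
[(168, [58, -116, 24]), (171, [55, -118, 29]), (174, [53, -118, 34]), (177, [50, -118, 34]), (180, [47, -119, 37]), (183, [48, -122, 54]), (186, [47, -125, 66]), (189, [44, -125, 65]), (192, [41, -125, 65]), (195, [38, -124, 64]), (198, [35, -124, 63]), (201, [33, -124,
[... 424 characters left out ...]
126, np.uint8(85)), (130, np.uint8(83)), (134, np.uint8(78)), (138, np.uint8(36)), (142, np.uint8(29)), (146, np.uint8(82)), (150, np.uint8(218)), (154, np.uint8(184)), (158, np.uint8(31)), (162, np.uint8(72)), (166, np.uint8(161)), (170, np.uint8(147)), (174, np.uint8(51)), (178, np.uint8(32)), (182, np.uint8(32)), (186, np.uint8(38)), (190, np.uint8(216)), (194, np.uint8(218)), (198, np.uint8(83)), (202, np.uint8(30)), (206, np.uint8(60)), (210, np.uint8(90)), (214, np.uint8(79)), (218, np.uint8(60)), (222, np.uint8(30)), (226, np.uint8(29)), (230, np.uint8(170)), (234, np.uint8(218)), (238, np.uint8(158)), (242, np.uint8(17)), (246, np.uint8(58)), (250, np.uint8(49)), (254, np.uint8(17))]
```

```bash
python3 -m jog '[[[0,0,0],[0.001,0,0.05],1],[[0,0,0],[0,0,0.05],1],[[0,0,0],[0,0,0.04],1],[[0,0,0],[0,0,0.012],1],[[0,0,0],[0,0,0],1]]'; python3 where.py
python3 -m jog '[[[0,0,0],[0,-0.015,0],1],[[0,0,0],[0,-0.01,0],1],[[0,0,0],[0,-0.01,0],1],[[0,0,0],[0,-0.01,0],1],[[0,0,0],[0,-0.01,0],1]]'; python3 where.py
```

```text
time: 2.7
tcp_pos: [0.5759, -0.1588, 0.0494]
ee_rot: [-0.0, 1.0, -0.027, -0.0]
ft_force: [-0.1, 0.7, 0.9]
grip_width: -0.0002
grip_force: 0.0
t 2.7 reader xyz [0.0359, -0.1905, 0.0494] F [-0.1  0.7  0.9] gw -0.0002 lane in tool [-0.002 -1.     0.   ] x in tool [ 1.    -0.002 -0.001]
to lane line+behind tail 45mm [ 0.0041 -0.0019  0.0114] to key [-0.091  -0.0256  0.0015]
time: 3.32
tcp_pos: [0.5793, -0.1036, 0.0499]
ee_rot: [0.0, 1.0, -0.027, 0.001]
ft_force: [-0.4, -2.5, 0.8]
grip_width: 0.0
grip_force: 1.1
t 3.325 reader xyz [0.0365, -0.1351, 0.0499] F [-0.4 -2.5  0.8] gw 0.0 lane in tool [-0.002 -1.    -0.001] x in tool [ 1.    -0.002  0.001]
to lane line+behind tail 45mm [0.0036 0.0535 0.012 ] to key [-0.0914  0.0298  0.0018]
```

```bash
python3 -m jog '[[[0,0,0],[0,-0.01,0],1],[[0,0,0],[0,-0.01,0],1],[[0,0,0],[0,-0.01,0],1],[[0,0,0],[0,-0.01,0],1],[[0,0,0],[0,-0.01,0],1]]'; python3 where.py; python3 -c "
from h import *
snap('wrist','w2')"
```

```text
time: 3.95
tcp_pos: [0.5815, -0.0533, 0.0492]
ee_rot: [-0.0, 1.0, -0.027, -0.0]
ft_force: [-0.4, -2.2, 1.5]
grip_width: 0.0002
grip_force: 1.1
t 3.95 reader xyz [0.036, -0.0848, 0.0492] F [-0.4 -2.2  1.5] gw 0.0002 lane in tool [-0.002 -1.     0.   ] x in tool [ 1.    -0.002 -0.   ]
to lane line+behind tail 45mm [0.0042 0.1039 0.0112] to key [-0.0909  0.0802  0.0013]
```

View pics/w2.png

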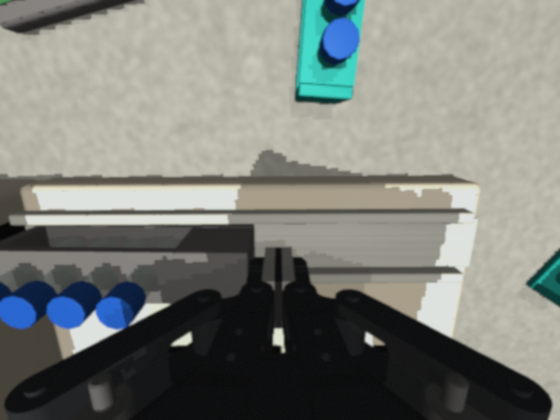

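The rack is in line, its tail face is on the fingers at (255,250), and it still has some way to go. I'll carry on in small steps and watch the force.

```bash
python3 -m jog '[[[0,0,0],[0,-0.005,0],1],[[0,0,0],[0,-0.003,0],1],[[0,0,0],[0,0,0],1]]'; python3 where.py;python3 -m jog '[[[0,0,0],[0,-0.002,0],1],[[0,0,0],[0,-0.001,0],1],[[0,0,0],[0,0,0],1]]'; python3 where.py
```

```text
time: 4.38
tcp_pos: [0.5817, -0.0454, 0.049]
ee_rot: [-0.0, 1.0, -0.027, -0.0]
ft_force: [-0.2, 0.1, -0.6]
grip_width: -0.0001
grip_force: 0.0
t 4.375 reader xyz [0.0358, -0.077, 0.049] F [-0.2  0.1 -0.6] gw -0.0001 lane in tool [-0.002 -1.     0.001] x in tool [ 1.    -0.002 -0.001]
to lane line+behind tail 45mm [0.0044 0.1117 0.0109] to key [-0.0906  0.088   0.001 ]
time: 4.75
tcp_pos: [0.5819, -0.0428, 0.0491]
ee_rot: [-0.0, 1.0, -0.027, -0.0]
ft_force: [0.1, -0.9, 0.4]
grip_width: 0.0
grip_force: 0.2
t 4.75 reader xyz [0.0359, -0.0743, 0.0491] F [ 0.1 -0.9  0.4] gw 0.0 lane in tool [-0.002 -1.     0.   ] x in tool [ 1.    -0.002 -0.   ]
to lane line+behind tail 45mm [0.0043 0.1143 0.0111] to key [-0.0907  0.0906  0.0011]
```

```bash
for i in 1; do python3 -m jog '[[[0,0,0],[0,-0.002,0],1],[[0,0,0],[0,-0.001,0],1]]'; done|grep -E "tcp|ft_f"; python3 -m jog '[[[0,0,0],[0,-0.002,0],1],[[0,0,0],[0,-0.001,0],1]]' |grep -E "tcp|ft_f"; python3 -m jog '[[[0,0,0],[0,-0.001,0],1],[[0,0,0],[0,-0.001,0],1]]' |grep -E "tcp|ft_f"
```

```text
tcp_pos: [0.5826, -0.0413, 0.0495]
ft_force: [-0.2, -6.8, -1.5]
tcp_pos: [0.5832, -0.0412, 0.0499]
ft_force: [0.2, -14.4, -0.5]
tcp_pos: [0.5834, -0.0411, 0.05]
ft_force: [-1.9, -19.6, -0.3]
```

The force climbed while the TCP stood still, so the rack is home. Now I'll back off, lift and look.

```bash
python3 -m jog '[[[0,0,0],[0,0.008,0],1],[[0,0,0],[0,0.03,0],1],[[0,0,0],[0,0.03,0],1],[[0,0,0],[0,0,-0.05],1],[[0,0,0],[0,0,-0.05],1]]'; python3 -m jog '[[[0,0,0],[-0.04,0,-0.02],1],[[0,0,0],[-0.048,0,0],1],[[0,0,0],[0,0,0],1]]'>/dev/null; python3 where.py; python3 -c "
from h import *
im,d,c=snap('wrist','w3');t,_,_=snap('top','top3')
a=cv2.resize(t[170:270,165:360,::-1],None,fx=2.87,fy=2.87)[:,:560]
cv2.imwrite('pics/both.png',cv2.resize(np.vstack([im[:,:,::-1],a])[:, :],None,fx=.84,fy=.84))"
```

```text
time: 6.12
tcp_pos: [0.5781, -0.1024, 0.1495]
ee_rot: [-0.001, 1.0, -0.028, -0.001]
ft_force: [0.9, -0.0, -0.1]
grip_width: 0.0002
grip_force: 0.0
t 6.5 reader xyz [-0.0561, -0.1326, 0.1681] F [ 1.4 -1.   0.1] gw 0.0004 lane in tool [-0.002 -1.     0.003] x in tool [ 1.    -0.002 -0.004]
to lane line+behind tail 45mm [0.0968 0.0562 0.1295] to key [0.0017 0.0325 0.12  ]
```

View pics/both.png

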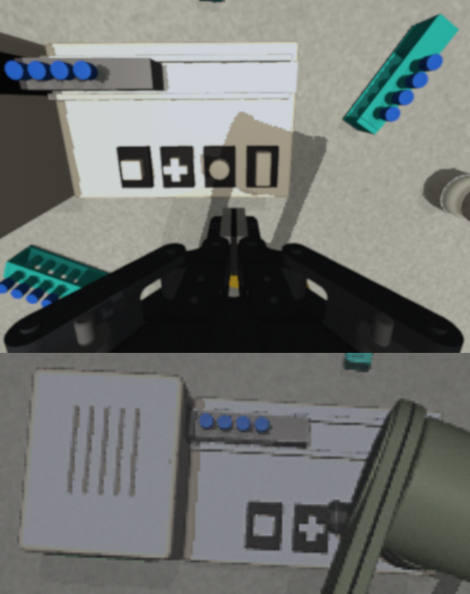

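The wrist view shows the rack's nose in at the housing, with its tail at picture (160,75). The start key is at picture (264,168), i.e. wrist pixel (314,200). I'll cast its position from this closer view.

```bash
python3 - <<'E'
from g import *
im,d,c=load('w3')
k=ray(c,263.5/.84,168/.84,.048);print(k,key,((k-O)@x,(k-O)@l))
t=ray(c,160/.84,75/.84,.071);print('tail',(t-O)@x,(t-O)@l)
k2=ray(c,219/.84,169/.84,.048);print('round',(k2-O)@x,(k2-O)@l)
E
python3 -m jog '[[[0,0,0],[0.001,0.0325,0.04],1],[[0,0,0],[0,0,0.03],1],[[0,0,0],[0,0,0.03],1],[[0,0,0],[0,0,0],1]]'; python3 where.py
```

```text
[ 0.49179263 -0.12892551  0.048     ] [ 0.48644229 -0.12836918  0.048     ] (np.float64(-0.049627867694974945), np.float64(-0.1650475254091364))
tail 0.04256298228546798 -0.06687690154226197
round -0.050628155198074856 -0.11667325261582707
time: 7.1
tcp_pos: [0.4894, -0.1298, 0.0669]
ee_rot: [-0.001, 1.0, -0.027, -0.002]
ft_force: [0.7, 0.0, 0.4]
grip_width: 0.0002
grip_force: 0.0
t 7.1 reader xyz [-0.052, -0.1661, 0.0669] F [0.7 0.  0.4] gw 0.0002 lane in tool [-0.002 -1.     0.002] x in tool [ 1.    -0.002 -0.005]
to lane line+behind tail 45mm [0.0922 0.0225 0.0284] to key [-0.0029 -0.0012  0.0189]
```

Run:
```python
from g import *
r=lambda P:[round(1e3*float(v)) for v in ((P-O)@x,(P-O)@l,P[2])]
im,d,c=load('w3')
print([(u,r(pt(c,d,u,90))) for u in range(170,204,3)])
print('face',[(u,r(pt(c,d,u,230))) for u in range(20,100,8)])
im,d,c=load('top3')
def pr(P): q=c['mtx']@(c['R']@P+c['t']);return (q[:2]/q[2]).round(1)
for y in(.06,-.06):print(pr(O+.04*x+y*l+np.array([0,0,.071-O[2]])))
cv2.imwrite('pics/z.png',cv2.resize(im[180:215,225:310,::-1],None,fx=9,fy=9,interpolation=cv2.INTER_NEAREST))
```

```text
[(170, [42, -52, 73]), (173, [42, -55, 74]), (176, [42, -56, 72]), (179, [42, -58, 71]), (182, [43, -59, 66]), (185, [43, -59, 58]), (188, [44, -59, 50]), (191, [45, -59, 42]), (194, [46, -59, 31]), (197, [46, -62, 32]), (200, [46, -65, 33]), (203, [46, -67, 33])]
face [(20, [-58, 60, 102]), (28, [-61, 61, 94]), (36, [-64, 61, 88]), (44, [-66, 61, 80]), (52, [-69, 60, 72]), (60, [-72, 60, 64]), (68, [-76, 60, 54]), (76, [-80, 61, 44]), (84, [-84, 62, 31]), (92, [-85, 55, 30])]
[242.9 199.1]
[292.8 202.2]
```

View pics/z.png

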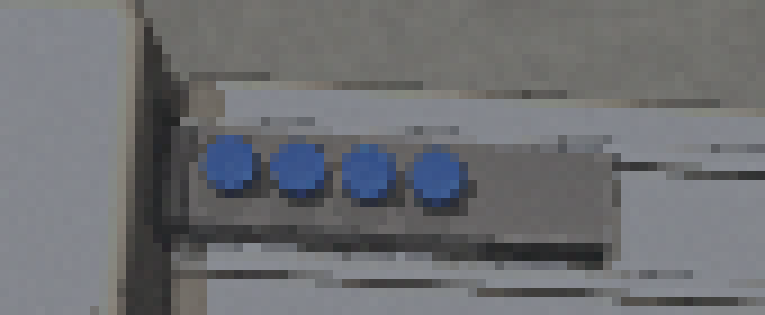

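The rack is home: the tail measures y = -59 mm against the housing face at +60 mm, and the picture shows its nose (165-190, 190) on the face. Next is the key press.

```bash
python3 -m jog '[[[0,0,0],[0,-0.001,0.01],1],[[0,0,0],[0,0,0.005],1],[[0,0,0],[0,0,0.002],1],[[0,0,0],[0,0,0.002],1],[[0,0,0],[0,0,0],1]]'|grep -E "tcp|ft_f"; python3 -m jog '[[[0,0,0],[0,0,0.002],1],[[0,0,0],[0,0,0.001],1],[[0,0,0],[0,0,0],1]]'|grep -E "tcp|ft_f"
```

```text
tcp_pos: [0.4904, -0.1296, 0.0505]
ft_force: [1.0, -0.4, 1.0]
tcp_pos: [0.4905, -0.1297, 0.0474]
ft_force: [0.3, 0.2, 1.7]
```

```bash
python3 -m jog '[[[0,0,0],[0,0,0.002],1],[[0,0,0],[0,0,0.002],1],[[0,0,0],[0,0,0],1]]'|grep -E "tcp|ft_f"; python3 -m jog '[[[0,0,0],[0,0,0.001],1],[[0,0,0],[0,0,0.001],1],[[0,0,0],[0,0,0],1]]'|grep -E "tcp|ft_f"; python3 -m jog '[[[0,0,0],[0,0,0],1],[[0,0,0],[0,0,0],1]]'|grep -E "tcp|ft_f"
```

```text
tcp_pos: [0.4905, -0.1297, 0.0434]
ft_force: [0.3, 0.0, 4.0]
tcp_pos: [0.4905, -0.1297, 0.0414]
ft_force: [0.4, 0.5, 4.3]
tcp_pos: [0.4905, -0.1297, 0.0414]
ft_force: [0.4, -0.3, 4.1]
```

The force follows the spring: about 4 N at z = 0.0414, which is 6.6 mm down. I'll withdraw and check.

```bash
python3 -m jog '[[[0,0,0],[0,0,-0.005],1],[[0,0,0],[0,0,-0.01],1],[[0,0,0],[0,0,-0.04],1],[[0,0,0],[0,0,-0.05],1],[[0,0,0],[0,0,-0.03],1]]'; python3 -m jog '[[[0,0,0],[-0.03,0.04,-0.03],1],[[0,0,0],[-0.03,0.04,0],1],[[0,0,0],[0,0,0],1]]'
python3 - <<'E'
from g import *
im,d,c=snap('wrist','w4')
r=lambda P:[round(1e3*float(v)) for v in ((P-O)@x,(P-O)@l,P[2])]
def at(a,b,z):
    R=np.array(c['R']);q=np.array(c['mtx'])@(R@(O+a*x+b*l+[0,0,z-O[2]])+np.ravel(c['t']));u,v=(q[:2]/q[2]).round().astype(int);return (u,v,r(pt(c,d,u,v))) if 0<=u<560 and 0<=v<420 else (u,v)
for b in(-.021,-.069,-.117,-.165):print(at(-.052,b,.048))
for b in(-.035,-.05,-.056,-.064,-.07):print('rack',at(.04,b,.071))
E
```

```text
time: 9.72
tcp_pos: [0.4907, -0.1297, 0.1789]
ee_rot: [0.0, 1.0, -0.027, 0.001]
ft_force: [0.6, -0.3, -0.0]
grip_width: -0.0004
grip_force: 0.0
time: 10.1
tcp_pos: [0.4242, -0.2078, 0.2067]
ee_rot: [0.0, 1.0, -0.029, -0.0]
ft_force: [-0.4, 0.5, 0.1]
grip_width: -0.0002
grip_force: 0.0
(np.int64(49), np.int64(136), [-52, -21, 48])
(np.int64(98), np.int64(136), [-52, -68, 47])
(np.int64(147), np.int64(136), [-52, -117, 49])
(np.int64(196), np.int64(135), [-52, -165, 47])
rack (np.int64(21), np.int64(22), [40, -34, 70])
rack (np.int64(39), np.int64(22), [40, -49, 70])
rack (np.int64(46), np.int64(22), [40, -55, 70])
rack (np.int64(56), np.int64(22), [43, -57, 60])
rack (np.int64(63), np.int64(22), [46, -57, 51])
```

View pics/w4.png

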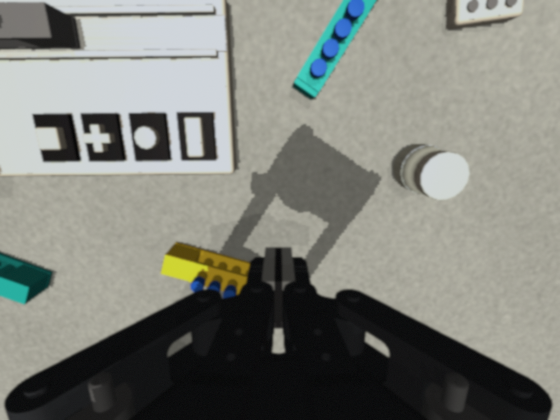

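All four keys are up (row 136, tops at about 48 mm), the rack is still home with its tail at (50,22), and the arm is clear. I'm handing in.

```bash
python3 -c "
from bench import arm
print(arm.job_done())"
```

```text
the job is handed in; nothing more can be done
None
```

I pushed the rack home against the housing, pressed the start key about 6.6 mm at about 4 N and let it spring back, then withdrew clear and handed the job in at about 10 s; the verdict was not shown.

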